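Nip up the lantern-slide press

TASK

Take the turning bar from its stand and use it to turn the press's ring collar clockwise seen from above, moving the bar from socket to socket, until the pressing plate bears on the glazed lantern slide with a firm load of about 40 N (20 to 60 N is good), never so hard that the glass breaks. Turn gently, without forcing the bar, and leave the slide and the other things on the bench where they are. Then put the bar back upright in its stand and let go.

Things in the scene. Friction and masses are not known exactly. Their poses are not given: they have to be found in the camera images.
- press: Fixed cast iron screw press: base 160 x 210 x 20 mm, columns 22 mm dia. 88 mm either side of the middle along its y, a bridge beam under the collar, a strap over it. Nothing of it is higher than 152 mm. It stands level; the press's, collar's and plate's centres are on one vertical axis. Origin: centre of the underside, on the bench; z up, -x is the front.
- strap (a point): Centre of the top of the flat iron strap over the collar: 20 mm wide in the press's x, 200 mm long in its y, 134 to 150 mm above the bench. The bar's shaft cannot pass it: standing in a socket, the bar can be swept only about 66 degrees either side of the press's -x direction (or of +x, behind).
- collar: Steel ring collar 132 mm dia., 24 mm thick, on the press's axis under the strap, underside 102 mm, top 126 mm above the bench. Six upright square sockets, 15 x 15 mm, 20 mm deep, open at the top, lie on a 50 mm radius at 0, 60, 120, 180, 240 and 300 degrees from its own x. Origin: centre of its underside; z up, x turns with it.
- collar_top (a point): Centre of the collar's top face. The collar only turns, with a steady dry friction (4 to 7 N at the socket circle when running free); each radian clockwise from above lowers the plate 6 mm. It needs 2.4 to 3.5 rad in all, more than one sweep of the bar. Load on the slide adds 0.006 N m per newton (40 N: about 5 N more at the socket circle). It stays where left up to 60 N, then may creep back.
- mouth (a point): Point on the press's axis 45 mm above the bench, in the gap between slide and pressing plate: a 70 x 70 x 10 mm iron plate hung on stiff springs under the ram, 12 to 20 mm above the slide at the start. It comes down as the collar turns clockwise; once it bears on the slide the load grows about 110 N per rad of collar turn.
- slide: Glazed lantern slide, 85 x 85 x 8 mm with dark wooden frame, lying loose and level on the brass bed of the press under the plate; the bed's height differs by 1.5 mm from case to case. Above 90 N of load the glass breaks. Origin: centre of its underside.
- bar: Turning bar, 95 mm long, 100 to 170 g: a 12 mm steel shaft 50 mm long whose last 6 mm taper to 6 mm, below a wooden handle 22 mm dia. and 45 mm long. It stands upright in the stand's tube, handle up. Origin: centre of the shaft's tip (the lower end), z along the bar to the handle.
- stand: Fixed stand for the bar: a 68 mm iron disc 6 mm thick with an upright tin tube on it, 15 mm bore, 38 mm deep, mouth 44 mm above the bench; the bar's tip rests on the disc, 6 mm above the bench. It stands left or right of the press. Origin: centre of its underside, z up.
- sleeve: Bystander: tin sleeve 40 mm dia., 70 mm high on a 68 mm foot, with two copper-coated carbon rods up to 103 mm high in it, on the side of the press where the stand is not. Origin: centre of its underside.
- knob: Bystander: loose cream porcelain insulator knob, 40 mm dia., 42 mm high, beyond the press. Origin: centre of its underside.
- clip: Bystander: loose nickel spool clip, 60 x 22 x 25 mm, beyond the press. Origin: centre of its underside.
Things that resemble listed ones, but are neither listed nor needed, are in the scene too. What is shaped like the bar but turquoise or yellow is not meant.

How it is judged (in metres and radians):
On the way, in this order (a step that is already met when the one before it is completed fails the run):
1. the bar is seated in a socket of the collar (z of bar in the frame of collar between 0 and 0.014 m and horizontal distance between bar and collar below 0.058 m), for 0.1 s.
2. with the bar in a socket, the plate bears on the slide with 20 N or more (contact force between press and slide above 20 N and horizontal distance between bar and collar below 0.062 m and z of bar in the frame of collar below 0.018 m), for 0.1 s.
At the end, for the whole second after the job is handed in: The plate loads the slide with 18 to 63 N, and the bar stands upright (within 0.15 rad) and still in the stand's tube, its tip within 6 mm of the stand's axis and on the tube's floor (below 12 mm) (contact force between press and slide between 18 and 63 N and horizontal distance between bar and stand below 0.006 m and height (world z) of bar below 0.012 m and angle between bar's own z axis and vertical below 0.15 rad and linear speed of bar below 0.02 m/s); the robot touches nothing.
It fails at once if the slide is loaded above 90 N: the glass breaks (contact force between press and slide above 90 N).
It fails at once if the slide is shifted more than 8 mm (distance of slide from where it was at the start of the episode above 0.008 m).
It fails at once if a bystander is moved more than 30 mm (distance of any of sleeve, knob, clip from where it was at the start of the episode above 0.03 m).
It fails at once if the bar is forced: over 80 N between bar and collar (contact force between bar and collar above 80 N).
It also fails if it takes over 64 s, if anything falls off the work surface, if the arm or the gripper's body presses on something with over 40 N, if the wrist force passes 120 N, or if a joint passes its speed limit or range.

ROBOT

A 6-joint arm with a two-finger parallel gripper is mounted at the origin on the work surface. World frame = base frame: x ahead of the robot, y to its left, z up, the work surface at z = 0. Lengths are in m, angles in degrees, forces in N, time in s.
With the tool pointing down it reaches from about 0.325 to 0.775 m from the base axis. Payload 5.5 kg.
Tool frame: the origin (TCP) lies at the centre of the arm's flange, where the gripper is bolted on; the fingertips stand 182 mm ahead of it and the grasp point (between the pads) lies 163 mm ahead of it; z points along the fingers, y is the direction in which the jaws open and shut (so a half turn about z gives the same grasp; the last joint's range is limited). The gripper opens to 88 mm and grips with 3 to 60 N. Pads are 20 mm wide; open, the fingers measure 115 mm over their backs; the gripper's body (75 mm by 178 mm) begins 61 mm behind the grasp point.
Start: joints at [73.814, 5.22, 70.514, -0, 104.267, -3.249], TCP at [0.134, 0.585, 0.405] pointing down, gripper open.
Joint ranges: [-164.24, 164.24], [-49.07, 125.15], [9.68, 141.18], [-86.29, 266.29], [3.28, 154.24], [-151.56, 151.56]. Speed limits (degrees/s): [147.25, 147.25, 172.46, 180, 180, 180].

INTERFACE

Orientations are given as [roll, pitch, yaw] about the fixed x, y, z axes, in that order (R = Rz(yaw) Ry(pitch) Rx(roll)).
In Python, from station import r gives the robot as it stands. The module is installed in compiled form; this text tells all that it offers. Calls block until the motion is done:
- r.reach(position, orientation): joint-space move of the TCP to a pose.
- r.servo_line(position, rotation=None, speed=0.15): straight line of the TCP; rotation=None keeps the orientation; speed is the mean speed in m/s.
- r.move_joints(angles): joint-space move.
- r.let_go() and r.grab(squeeze=None): open the fingers fully, or close them until they stop; squeeze is the grip in N (None keeps the last).
- r.wait(seconds).
- r.inverse_kinematics(position, orientation): joint angles nearest the present ones, or None.
- r.sense(): the state.
- r.snapshot(name): name is "side" or "top" or "wrist"; returns a dict with "frame" (480x640x3 uint8, red, green, blue), "fx", "fy", "cx", "cy" (pixels), "dist_coeffs" ([k1, k2, p1, p2, k3] as OpenCV has them; the pictures are not rectified), "R" (3x3) and "t" (3): a world point X has camera coordinates R X + t. Camera axes: x right, y down, z forward; pixel columns grow to the right and rows downward; lengths in m; the calibration is good to about 2 mm. A picture is of the moment at which its call begins. There is no depth.
A pose or a line that the arm cannot do raises r.IKError and nothing moves.
- r.hand_in(): hands the job in, once; it reports no verdict.
The state is a dict: "clock": time; "joints": joint angles; "joint_vel": joint speeds; "joint_torque": joint torques, N m; "tcp_pos": TCP position; "orientation": TCP orientation; "contact_force": force on the tool from outside, world axes, zero at the start; "torque": the same for the moment, N m; "opening": finger opening in m.
Only numpy, scipy, OpenCV 4.12 (cv2) and the standard library are available. Lean on these libraries where they do the work, as an engineer would, in place of code of your own. Each camera call takes 0.05 s, during which the arm holds its last target. There are 200 camera calls.

## Working session

There is one attempt and no reset: what is moved stays moved. The work goes in short steps, each a Python script; the robot and the scene stay as the last script left them, time stands still between calls to the robot, and variables do not carry over. Pictures are saved under pics/ and viewed, about 8 in all and at most 12, crops included, and the job is handed in when it is done.

```bash
mkdir -p pics; ls
cat > h.py <<'E'
from station import r
import numpy as np, cv2, pickle
def snap(n,save=None):
    s=r.snapshot(n)
    pickle.dump(s,open(f'pics/{save or n}.pkl','wb'))
    cv2.imwrite(f'pics/{save or n}.png',s['frame'][:,:,::-1]); return s
def load(n): return pickle.load(open(f'pics/{n}.pkl','rb'))
def ray(s,px):
    K=np.array([[s['fx'],0,s['cx']],[0,s['fy'],s['cy']],[0,0,1]])
    u=cv2.undistortPoints(np.array([[px]],float),K,np.array(s['dist_coeffs']))[0,0]
    R=np.array(s['R']);t=np.array(s['t'])
    return -R.T@t, R.T@np.array([u[0],u[1],1])
def onz(s,px,z):
    c,d=ray(s,px); return c+d*(z-c[2])/d[2]
def proj(s,X):
    K=np.array([[s['fx'],0,s['cx']],[0,s['fy'],s['cy']],[0,0,1]])
    return cv2.projectPoints(np.array([X],float),cv2.Rodrigues(np.array(s['R']))[0],np.array(s['t'],float),K,np.array(s['dist_coeffs']))[0][0,0]
def tri(s1,p1,s2,p2):
    A=np.zeros((3,3));b=np.zeros(3)
    for s,p in((s1,p1),(s2,p2)):
        c,d=ray(s,p);d=d/np.linalg.norm(d);P=np.eye(3)-np.outer(d,d);A+=P;b+=P@c
    return np.linalg.solve(A,b)
E
python3 - <<'E'
from h import *
a=snap('side');b=snap('top');print(r.sense())
for s in(a,b):print(-np.array(s['R']).T@s['t'],s['fx'])
cv2.imwrite('pics/both.png',np.vstack([a['frame'],b['frame']])[:,:,::-1])
E
```

```text
pics
{'clock': 0.1, 'joints': array([ 7.38154943e+01,  5.25841106e+00,  7.05726194e+01, -1.51285215e-03,
        1.04265131e+02, -3.24960139e+00]), 'joint_vel': array([ 0.01150846, -0.05173195, -0.11263853, -0.07489896, -0.05141491,
       -0.05048919]), 'joint_torque': array([ 3.12457902e-03, -4.47851086e+01, -4.07574213e+01,  7.02047884e-02,
        2.83012079e-02, -1.36597068e-04]), 'tcp_pos': array([0.1343384 , 0.58482883, 0.40364695]), 'orientation': array([-1.79903911e+02, -3.98649114e-03,  1.67064721e+02]), 'contact_force': array([-0.0862949 , -0.53493768,  0.35802763]), 'torque': array([0.00677466, 0.03998003, 0.01487145]), 'opening': 0.08808377689959529}
[0.18808961 0.51625452 0.7624021 ] 510.25763940931466
[ 0.48046758 -0.00153309  0.96394318] 448.90167488909196
```

View pics/side.png

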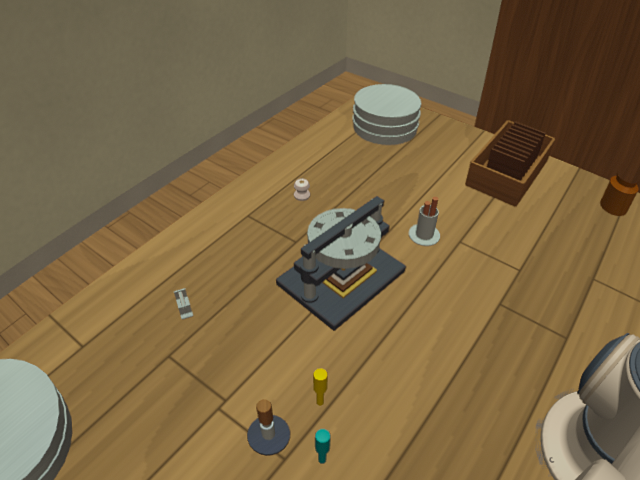

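View pics/top.png

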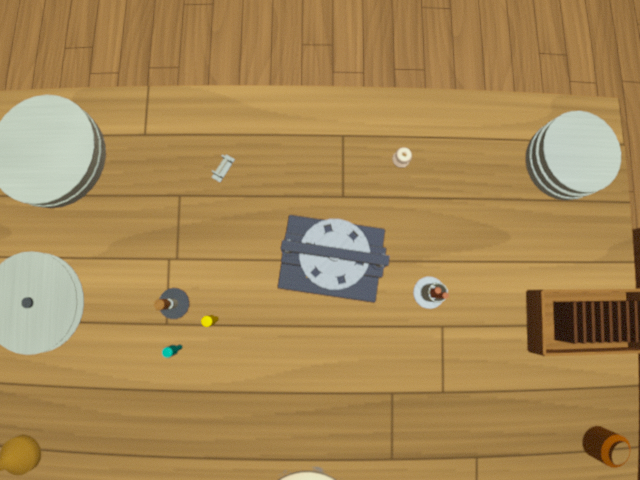

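Side view: the brown-handled bar stands in the dark disc stand at (264,412)/(268,435). The bar-shaped things are turquoise (322,445), yellow (320,385) and the brown one. Only the brown-handled one stands in the tube, so it is the bar. Press is at (340,265) and its collar at (344,236). Top view: stand disc (174,303), handle (161,305), collar (334,254), sleeve on the right (430,292).

Run:
```python
from h import *
b=load('top');a=load('side')
f=b['frame']
def blob(m,seed):
    n,l,st,c=cv2.connectedComponentsWithStats(m.astype(np.uint8)); 
    k=l[seed[1],seed[0]]; return (l==k).astype(np.uint8),st[k],c[k]
# strap: rays on strap edges; press base corners from dark mask
g=f.astype(int)
dark=(g.max(2)<95)&(g[:,:,2]>=g[:,:,0]-2)
m,st,c=blob(dark,(300,285)); cn=max(cv2.findContours(m,0,2)[0],key=cv2.contourArea)
print('dark',st,[onz(b,p,0.02).round(4) for p in cv2.approxPolyDP(cv2.convexHull(cn),5,True)[:,0]], cv2.approxPolyDP(cv2.convexHull(cn),5,True)[:,0].tolist())
# stand disc
m,st,c=blob(dark,(178,312)); cn=max(cv2.findContours(m,0,2)[0],key=cv2.contourArea)
e=cv2.minEnclosingCircle(cv2.convexHull(cn)); print('stand',st,e,onz(b,e[0],.006))
# collar light
hsv=cv2.cvtColor(f,cv2.COLOR_RGB2HSV)
lt=(hsv[:,:,1]<45)&(hsv[:,:,2]>130); lt[:210]=0;lt[300:]=0;lt[:,:280]=0;lt[:,395:]=0
cn=cv2.findNonZero(lt.astype(np.uint8)); h=cv2.convexHull(cn); e=cv2.fitEllipse(h);print('collar',e,onz(b,e[0],.126), cv2.minEnclosingCircle(h))
for n,s,(x0,y0,x1,y1) in(('ct',b,(270,200,400,310)),('cs',b,(140,280,220,365))):
    cv2.imwrite(f'pics/{n}.png',cv2.resize(s['frame'][y0:y1,x0:x1],None,fx=5,fy=5,interpolation=2)[:,:,::-1])
# handle
br=(hsv[:,:,0]<12)&(hsv[:,:,1]>120)
ys,xs=np.nonzero(br[285:325,140:190]);print('handle',xs.min()+140,xs.max()+140,ys.min()+285,ys.max()+285,'top',onz(b,(xs.min()+140+6,ys.mean()+285),.101))
```

```text
dark [     0      0    640    480 306664] [array([ 1.2127, -0.8323,  0.02  ]), array([ 0.0617, -0.7363,  0.02  ]), array([0.062 , 0.6681, 0.02  ]), array([1.1822, 0.7728, 0.02  ])] [[639, 0], [639, 479], [0, 479], [0, 0]]
stand [     0      0    640    480 306664] ((319.5, 239.5), 399.30010986328125) [ 0.59271108 -0.02195983  0.006     ]
collar ((330.9975280761719, 252.7143096923828), (69.80397033691406, 82.29835510253906), 108.6840591430664) [ 0.55390024 -0.04111327  0.126     ] ((328.0390319824219, 252.8798828125), 42.059776306152344)
handle 165 168 301 305 top [0.45697313 0.26456181 0.101     ]
```

View pics/ct.png

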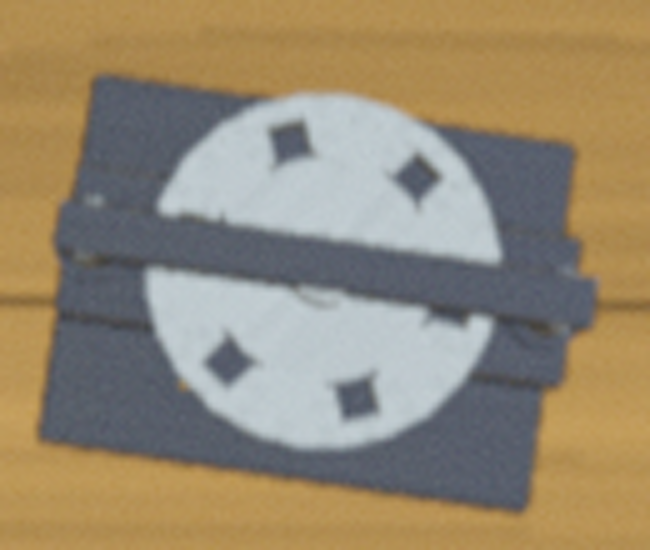

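Run:
```python
from h import *
b=load('top');a=load('side')
C=onz(b,(334.6,254.3),.126);print('collar',C)
for p in((291,142),(418,177),(229,361),(358,399)):
    X=onz(b,(270+p[0]/5,200+p[1]/5),.126)-C; print(np.linalg.norm(X).round(4),np.degrees(np.arctan2(X[1],X[0])).round(1))
for p,q in(((95,75),(575,148)),((40,440),(527,510)),((95,75),(40,440)),((575,148),(527,510))):
    d=onz(b,(270+p[0]/5,200+p[1]/5),.02)-onz(b,(270+q[0]/5,200+q[1]/5),.02);print('edge',np.degrees(np.arctan2(d[1],d[0])),np.linalg.norm(d))
bc=np.mean([onz(b,(270+p[0]/5,200+p[1]/5),.02) for p in((95,75),(575,148),(40,440),(527,510))],axis=0);print('base',bc)
for s,(x0,y0,x1,y1) in((b,(155,285,195,322)),(a,(243,410,295,458))):
    g=s['frame'][y0:y1,x0:x1].astype(int); m=(g[:,:,2]>=g[:,:,0])&(g.max(2)<110)
    h=cv2.convexHull(cv2.findNonZero(m.astype(np.uint8))); e=cv2.fitEllipse(h); p=(e[0][0]+x0,e[0][1]+y0); print('stand',e[1],p,onz(s,p,.006))
print('yellow',onz(b,(207,321),.09),'tq',onz(b,(169,351),.09))
w=snap('wrist');S=r.sense();R=np.array(w['R']);c=-R.T@w['t'];print('wcam',c-S['tcp_pos'],R[2],w['fx'])
for yaw in(30,210,-150):
  for p in((.5,.27,.35),(.5,-.08,.345)): print(yaw,p,r.inverse_kinematics(p,[180,0,yaw]))
```

```text
collar [ 0.55097262 -0.04788073  0.126     ]
0.0504 14.0
0.0508 -44.8
0.0486 134.0
0.0494 -164.5
edge 81.80783662699523 0.20697831906063227
edge 82.22885081277518 0.20617248072635952
edge -7.699300313972204 0.156356730989607
edge -7.99472000515098 0.15483690648841414
base [ 0.55123166 -0.04817669  0.02      ]
stand (28.152271270751953, 29.175357818603516) (173.5452766418457, 302.95184326171875) [0.45386873 0.28831613 0.006     ]
stand (38.64487075805664, 41.97562789916992) (268.21005058288574, 434.6575164794922) [0.45349538 0.28882828 0.006     ]
yellow [0.42244615 0.19622726 0.09      ] tq [0.36359993 0.26909004 0.09      ]
wcam [-0.06690459  0.01649471 -0.0213238 ] [ 0.24577832 -0.0571386  -0.96764053] 354.55703314586225
30 (0.5, 0.27, 0.35) [ 2.49387866e+01  7.96416815e-02  8.13365991e+01 -2.54444375e-14
  9.85837593e+01  8.49387866e+01]
30 (0.5, -0.08, 0.345) [-1.29403540e+01 -9.49933988e+00  9.09045689e+01 -2.54444375e-14
  9.85947710e+01  4.70596460e+01]
210 (0.5, 0.27, 0.35) [ 2.49387866e+01  7.96416815e-02  8.13365991e+01  0.00000000e+00
  9.85837593e+01 -9.50612134e+01]
210 (0.5, -0.08, 0.345) [ -12.94035398   -9.49933988   90.90456886    0.           98.59477102
 -132.94035398]
-150 (0.5, 0.27, 0.35) [ 2.49387866e+01  7.96416815e-02  8.13365991e+01  0.00000000e+00
  9.85837593e+01 -9.50612134e+01]
-150 (0.5, -0.08, 0.345) [ -12.94035398   -9.49933988   90.90456886    0.           98.59477102
 -132.94035398]
```

```bash
python3 - <<'E'
from h import *
r.reach([.47,-.03,.42],[180,0,-8]); w=snap('wrist','wc'); print(r.sense()['clock'])
r.reach([.4537,.2886,.36],[180,0,30]); w2=snap('wrist','ws'); print(r.sense()['clock'])
print('exp collar',proj(w,[.551,-.048,.126]),'stand disc',proj(w2,[.4537,.2886,.006]),'handle top',proj(w2,[.4537,.2886,.101]))
cv2.imwrite('pics/wboth.png',np.hstack([w['frame'],w2['frame']])[:,:,::-1])
E
python3 -c "
import cv2;i=cv2.imread('pics/wboth.png');cv2.imwrite('pics/wb.png',cv2.resize(i,(800,300),interpolation=cv2.INTER_AREA))"
```

```text
2.6833
3.9667
exp collar [338.34686124 128.56050232] stand disc [326.82987784 222.81574844] handle top [326.89562755 250.51711181]
```

View pics/wb.png

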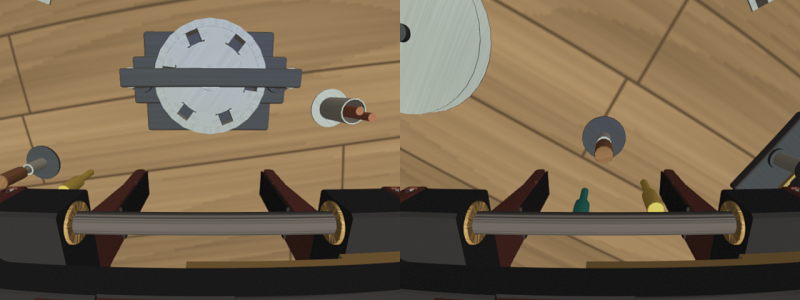

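Left: press seen from the wrist, collar at about (344,121) full-res. Right: stand and brown bar in their expected place, with turquoise (581,200) and yellow (653,198) clear of it. I'll check the collar centre precisely, since my estimate differs by a few pixels.

Run:
```python
from h import *
def fitcircle(P):
    A=np.c_[2*P,np.ones(len(P))];s=np.linalg.lstsq(A,(P**2).sum(1),rcond=None)[0];return s[:2],np.sqrt(s[2]+s[:2]@s[:2])
def collar(s,box,c0,vthr):
    # edge of light collar: hull points, on plane .126 -> circle fit, far rim + near rim
    x0,y0,x1,y1=box;g=s['frame'][y0:y1,x0:x1];h=cv2.cvtColor(g,cv2.COLOR_RGB2HSV)
    m=((h[:,:,1]<45)&(h[:,:,2]>vthr)).astype(np.uint8)
    n,l,st,_=cv2.connectedComponentsWithStats(m);m=np.isin(l,[i for i in range(1,n) if st[i,4]>300]).astype(np.uint8)
    h=max(cv2.findContours(m,0,1)[0],key=cv2.contourArea)
    P=cv2.findContours(m,0,1)[0];P=np.vstack([p[:,0] for p in P if len(p)>20])
    X=np.array([onz(s,p+[x0,y0],.126)[:2] for p in P])
    rr=np.hypot(*(X-c0).T);X=X[(rr>.060)&(rr<.074)]
    for _ in range(5):
        c,R=fitcircle(X);d=abs(np.hypot(*(X-c).T)-R);X=X[d<max(.0012,np.percentile(d,85))]
    return c,R,len(X)
c0=np.array([.551,-.048])
w=load('wc')
for v in(120,150,170,185):
  print(v,'wrist',collar(w,(230,10,460,225),c0,v),'top',collar(load('top'),(280,205,395,305),c0,v))
s=load('side');print('side exp',proj(s,[.551,-.048,.126]), [proj(s,[.551+.066*np.cos(t),-.048+.066*np.sin(t),.126]).round(0).tolist() for t in np.radians([0,90,180,270])])
ws=load('ws');g=ws['frame'][170:270,280:380]
hs=cv2.cvtColor(g,cv2.COLOR_RGB2HSV)
m=((g[:,:,2].astype(int)>=g[:,:,0])&(g.max(2)<120)).astype(np.uint8)
e=cv2.fitEllipse(cv2.convexHull(cv2.findNonZero(m)));p=np.array(e[0])+[280,170];print('stand',e[1],p,onz(ws,p,.006))
cv2.imwrite('pics/cc.png',np.hstack([cv2.resize(w['frame'][10:230,230:460],(414,396)),cv2.resize(s['frame'][190:300,290:405],(386,396*386//414)).repeat(1,0) if 0 else cv2.resize(s['frame'][190:300,290:405],(386,396))])[:,:,::-1])
```

```text
120 wrist (array([ 0.55343791, -0.04660109]), np.float64(0.0659177647516434), 460) top (array([ 0.55221879, -0.04744769]), np.float64(0.06692450325691045), 154)
150 wrist (array([ 0.55351051, -0.04657107]), np.float64(0.06572894443304418), 455) top (array([ 0.55245968, -0.04725767]), np.float64(0.06607043407163948), 170)
170 wrist (array([ 0.5534487 , -0.04658971]), np.float64(0.06548840095857887), 454) top (array([ 0.55284591, -0.04742934]), np.float64(0.06535277073447743), 167)
185 wrist (array([ 0.55400125, -0.04691136]), np.float64(0.06465935556629254), 240) top (array([ 0.55266492, -0.04719002]), np.float64(0.06464583497341858), 159)
side exp [344.31673633 233.24667436] [[315.0, 218.0], [323.0, 254.0], [375.0, 249.0], [364.0, 214.0]]
stand (66.57630157470703, 68.09217071533203) [325.97149658 219.75080109] [0.45588411 0.29080505 0.006     ]
```

View pics/cc.png

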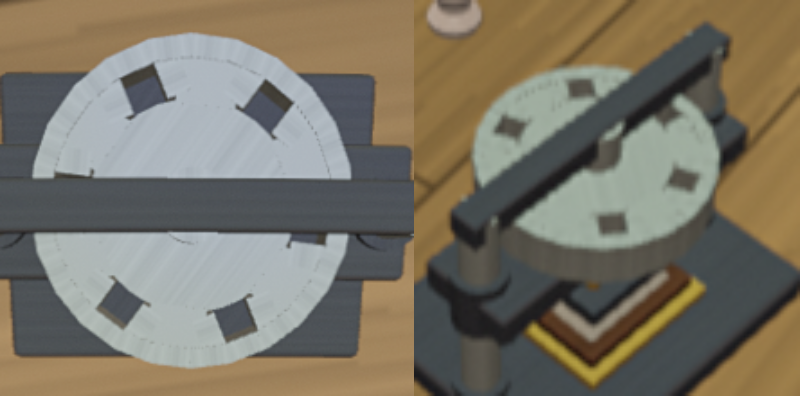

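```bash
cat >> h.py <<'E'
def F(tag=''):
    s=r.sense();print(tag,round(s['clock'],2),'pos',s['tcp_pos'].round(4),'F',s['contact_force'].round(2),'op',round(s['opening'],4));return s
ST=np.array([.4545,.2892])
E
python3 - <<'E'
from h import *
w=load('wc')
for p in((236,320),(122,303),(266,106),(145,89)):
    X=onz(w,(230+p[0]/1.8,10+p[1]/1.8),.126)[:2]-[.5535,-.0466];print(p,np.hypot(*X).round(4),np.degrees(np.arctan2(X[1],X[0])).round(1))
print(r.inverse_kinematics([.525,.0,.365],[180,0,-55]),r.inverse_kinematics([.525,-.1,.365],[180,0,40]))
F('above')
r.servo_line([*ST,.243],[180,0,30],speed=.12);F('down')
r.grab(35);F('grab');r.wait(.2);F()
r.servo_line([*ST,.243+.06],[180,0,30],speed=.08);F('lift')
w=snap('wrist','wg');snap('side','sg');snap('top','tg')
cv2.imwrite('pics/g.png',np.hstack([w['frame'][::2,::2],load('sg')['frame'][240:480,130:450]])[:,:,::-1])
E
```

```text
(236, 320) 0.0499 -164.9
(122, 303) 0.0484 135.4
(266, 106) 0.0492 -45.1
(145, 89) 0.049 14.1
[-3.71318249e+00 -6.61517467e+00  8.62644227e+01 -2.54444375e-14
  1.00350752e+02  1.41286818e+02] [-1.44318107e+01 -5.15418015e+00  8.49018897e+01 -2.54444375e-14
  1.00252290e+02  3.55681893e+01]
above 3.97 pos [0.4542 0.2876 0.3605] F [-0.64 -0.48 -0.04] op 0.0876
down 5.09 pos [0.4548 0.2893 0.2441] F [-0.98  0.21 -0.35] op 0.0874
grab 6.12 pos [0.4545 0.2892 0.243 ] F [-0.67  0.51  0.05] op 0.0217
 6.33 pos [0.4545 0.2892 0.243 ] F [ 0.   -0.03  0.53] op 0.0214
lift 7.22 pos [0.4544 0.2891 0.3024] F [-0.51 -0.3  -2.23] op 0.0213
```

View pics/g.png

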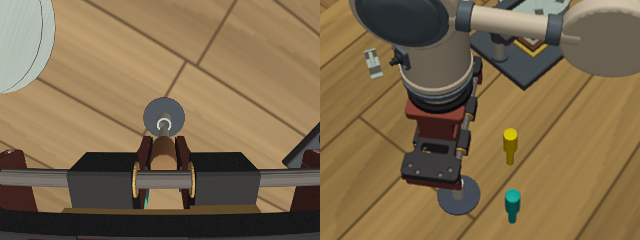

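The bar is in the grip, clear of the tube mouth, with the stand behind it at (164,115). Next: bring it over the front-right socket at world angle -164.8° and insert under force watch.

```bash
cat >> h.py <<'E'
C=np.array([.5527,-.0472]); FR=172.
def pose(phi,z,rad=.05,dth=0):
    a=np.radians(FR+phi); return [*(C+rad*np.array([np.cos(a),np.sin(a)])),z],[180,0,-8+.7*phi]
def insert(phi,z0=.362,z1=.345):
    f0=None
    p,o=pose(phi,.41);r.reach(p,o)
    p,o=pose(phi,.368);r.servo_line(p,o,speed=.1);r.wait(.15);f0=F('over')['contact_force']
    for z in np.arange(.365,z1-1e-6,-.0025):
        p,o=pose(phi,z);r.servo_line(p,o,speed=.03)
        f=r.sense()['contact_force']-f0
        if abs(f[2])>9 or np.hypot(*f[:2])>15: print('STOP at',z,f);return False
    r.wait(.15);s=F('in');print('dF',(s['contact_force']-f0).round(2));return True
E
python3 - <<'E'
from h import *
p,o=pose(23.3,.41);r.servo_line([*ST,.41],[180,0,30],speed=.2)
ok=insert(23.3);print(ok)
w=snap('wrist','wi');snap('top','ti')
cv2.imwrite('pics/i.png',w['frame'][:,:,::-1])
E
```

```text
over 10.1 pos [ 0.5046 -0.0603  0.3691] F [-0.51 -0.46 -0.65] op 0.0214
in 12.5 pos [ 0.5045 -0.0604  0.3451] F [ 0.86  0.32 -0.91] op 0.0215
dF [ 1.37  0.78 -0.27]
True
```

View pics/i.png

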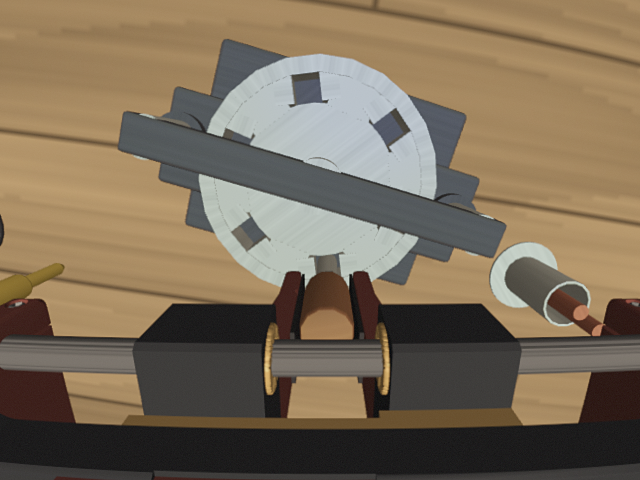

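Seated with negligible force: the shaft disappears into the socket at (327,265). First sweep.

```bash
cat >> h.py <<'E'
def sweep(p0,p1,z=.345,step=2.,speed=.025,lim=30,rlim=30):
    L=[]
    for phi in np.append(np.arange(p0-step,p1,-step),p1):
        p,o=pose(phi,z);r.servo_line(p,o,speed=speed)
        a=np.radians(FR+phi);fs=[]
        for _ in range(3):
            r.wait(.01);fs.append(r.sense()['contact_force'])
        f=np.mean(fs,0)
        t=-f[:2]@[np.sin(a),-np.cos(a)];rad=f[:2]@[np.cos(a),np.sin(a)]
        L.append((phi,t,rad,f[2]));print('%.1f: T%.1f R%.1f Z%.1f'%L[-1],end=' | ')
        if t>lim or abs(rad)>rlim: print('STOP');break
    print(r.sense()['clock']);return np.array(L)
E
python3 - <<'E'
from h import *
L=sweep(23.3,-62);np.save('L1',L);F()
snap('side','s1');snap('top','t1')
E
```

```text
21.3: T2.3 R-0.1 Z-1.4 | 19.3: T5.5 R0.0 Z-1.3 | 17.3: T5.5 R-0.7 Z-1.7 | 15.3: T5.2 R-0.7 Z-1.6 | 13.3: T5.8 R-0.5 Z-1.4 | 11.3: T5.7 R-0.7 Z-1.8 | 9.3: T5.5 R-1.0 Z-1.8 | 7.3: T5.2 R-1.1 Z-1.5 | 5.3: T5.1 R-1.4 Z-1.7 | 3.3: T5.5 R-2.0 Z-2.0 | 1.3: T5.1 R-2.4 Z-1.9 | -0.7: T5.4 R-2.5 Z-2.0 | -2.7: T5.9 R-2.8 Z-1.7 | -4.7: T5.7 R-3.1 Z-1.9 | -6.7: T5.6 R-2.9 Z-1.7 | -8.7: T5.3 R-3.7 Z-1.6 | -10.7: T5.7 R-3.1 Z-1.6 | -12.7: T5.9 R-3.2 Z-1.5 | -14.7: T6.5 R-3.3 Z-2.0 | -16.7: T5.6 R-4.2 Z-1.9 | -18.7: T5.5 R-4.7 Z-1.8 | -20.7: T6.4 R-3.7 Z-1.7 | -22.7: T5.7 R-4.2 Z-1.4 | -24.7: T5.9 R-4.3 Z-1.5 | -26.7: T5.7 R-4.1 Z-0.7 | -28.7: T5.3 R-4.0 Z-1.2 | -30.7: T5.9 R-3.6 Z-1.0 | -32.7: T6.0 R-4.1 Z-1.0 | -34.7: T5.9 R-3.7 Z-0.7 | -36.7: T5.4 R-4.6 Z-0.0 | -38.7: T5.3 R-4.5 Z-0.5 | -40.7: T6.0 R-3.8 Z0.1 | -42.7: T6.3 R-3.4 Z-0.3 | -44.7: T5.5 R-3.9 Z-0.5 | -46.7: T5.9 R-3.6 Z0.1 | -48.7: T5.6 R-3.6 Z0.5 | -50.7: T6.1 R-4.1 Z-0.1 | -52.7: T5.8 R-4.4 Z0.5 | -54.7: T6.2 R-3.9 Z0.3 | -56.7: T6.0 R-3.2 Z-0.1 | -58.7: T5.8 R-4.0 Z0.3 | -60.7: T5.2 R-3.9 Z0.3 | -62.0: T5.7 R-3.4 Z0.6 | 24.425
 24.43 pos [ 0.535  -0.0011  0.3449] F [-4.11 -4.94  1.02] op 0.0213
```

```bash
cat > s2.py <<'E'
from h import *
p,o=pose(-59.8,.345);r.servo_line(p,o,speed=.04)
p,o=pose(-59.8,.405);r.servo_line(p,o,speed=.12);F('out')
print(insert(60.2))
w=snap('wrist','w2i')
E
python3 s2.py
```

```text
out 25.43 pos [ 0.5339 -0.0008  0.4045] F [-0.39 -0.21 -0.89] op 0.0213
over 27.59 pos [ 0.5221 -0.0867  0.3691] F [ 0.65 -0.01 -1.05] op 0.0217
in 29.99 pos [ 0.5225 -0.0871  0.3453] F [ 5.48 -2.92  0.79] op 0.0214
dF [ 4.84 -2.91  1.84]
True
```

Inserted again, already lightly bearing on the leading wall. Now the second sweep, stopping on load.

```bash
cat > s3.py <<'E'
from h import *
L=[];k=110*.006/.05*np.pi/180;phi=60.2;T0=5.65
while phi>-61:
    step=4. if phi>30 else 2.5
    phi=max(phi-step,-61.5)
    p,o=pose(phi,.345);r.servo_line(p,o,speed=.04 if step==4 else .03)
    a=np.radians(FR+phi);fs=[]
    for _ in range(3): r.wait(.01);fs.append(r.sense()['contact_force'])
    f=np.mean(fs,0);t=-f[:2]@[np.sin(a),-np.cos(a)];rad=f[:2]@[np.cos(a),np.sin(a)]
    L.append((phi,t,rad));A=np.array(L)
    if phi>35: T0=5.65 if len(L)<4 else np.mean(A[1:,1])
    # hinge fit with known slope: pick onset with least squares
    on=np.arange(62,phi-.1,-.5);e=[((A[1:,1]-T0-k*np.clip(q-A[1:,0],0,None))**2).sum() for q in on] if len(L)>2 else [0]*len(on)
    q=on[np.argmin(e)];load=110*np.radians(max(q-phi,0))
    raw=(np.mean(A[-3:,1])-T0)/.12
    print('%.1f T%.1f R%.1f on%.1f ld%.0f raw%.0f'%(phi,t,rad,q,load,raw),end=' | ')
    if t>T0+8 or abs(rad)>25: print('LIMIT');break
    if phi<30 and load>=38 and raw>22: break
    if raw>42: print('RAW');break
print('\nT0',T0);F();np.save('L2',A)
E
python3 s3.py
```

```text
56.2 T5.0 R-1.4 on62.0 ld11 raw-5 | 52.2 T4.6 R-2.0 on62.0 ld19 raw-7 | 48.2 T4.9 R-2.5 on48.5 ld1 raw-7 | 44.2 T5.5 R-3.2 on46.5 ld4 raw0 | 40.2 T4.6 R-3.7 on40.5 ld1 raw1 | 36.2 T5.1 R-3.7 on37.0 ld2 raw1 | 32.2 T5.1 R-3.8 on33.0 ld2 raw-0 | 28.2 T5.7 R-3.6 on31.5 ld6 raw3 | 25.7 T5.5 R-3.9 on30.0 ld8 raw4 | 23.2 T5.8 R-3.8 on29.0 ld11 raw6 | 20.7 T5.2 R-4.1 on24.5 ld7 raw5 | 18.2 T5.8 R-3.9 on22.0 ld7 raw6 | 15.7 T5.3 R-4.5 on19.5 ld7 raw4 | 13.2 T5.7 R-3.2 on17.0 ld7 raw5 | 10.7 T6.0 R-3.7 on16.5 ld11 raw6 | 8.2 T5.7 R-4.2 on14.5 ld12 raw7 | 5.7 T5.9 R-3.5 on12.5 ld13 raw8 | 3.2 T5.3 R-3.5 on9.0 ld11 raw6 | 0.7 T5.2 R-3.9 on2.0 ld2 raw5 | -1.8 T5.7 R-4.1 on2.0 ld7 raw4 | -4.3 T6.1 R-4.1 on1.5 ld11 raw6 | -6.8 T6.3 R-3.3 on0.5 ld14 raw9 | -9.3 T6.8 R-4.1 on0.0 ld18 raw12 | -11.8 T7.6 R-4.5 on0.0 ld23 raw16 | -14.3 T8.2 R-4.6 on0.0 ld27 raw21 | -16.8 T8.1 R-4.7 on-0.5 ld31 raw25 | -19.3 T8.8 R-4.9 on-1.0 ld35 raw28 | -21.8 T9.6 R-4.5 on-1.0 ld40 raw32 | 
T0 4.938231727671533
 37.74 pos [ 0.5089 -0.0243  0.345 ] F [-0.68 -9.8   2.31] op 0.0213
```

The load rise is clear: with T0≈5.6 N from sweep 1, onset is near -3° and the load is about 35 N. One more 2.5° nudge, then check from the pictures and go back to the stand.

Run:
```python
from h import *
A=np.load('L2.npy');L1=np.load('L1.npy')
L=sweep(-21.8,-24.3,step=2.5,speed=.03)
A=np.vstack([A,L[:,:3]]);X=A[1:];best=[]
from scipy.optimize import curve_fit
f=lambda p,t0,q,k:t0+k*np.clip(q-p,0,None)
po,pc=curve_fit(f,X[:,0],X[:,1],[5.5,-3,.23]);print('fit',po,np.sqrt(np.diag(pc)),'load by angle',110*np.radians(po[1]+24.3),'by torque',po[2]*(po[1]+24.3)/.12)
r.wait(.15)
p,o=pose(-21.8,.345);r.servo_line(p,o,speed=.04);r.wait(.1);F('relaxed')
p,o=pose(-21.8,.41);r.servo_line(p,o,speed=.12);F('out')
r.reach([*ST,.36],[180,0,30]);r.servo_line([*ST,.29],[180,0,30],speed=.12);r.wait(.2);F('over stand')
w=snap('wrist','wr');snap('side','sr');snap('top','tr')
cv2.imwrite('pics/rr.png',np.hstack([w['frame'][150:390,160:480],cv2.resize(load('sr')['frame'][200:320,260:420],(320,240)),])[:,:,::-1])
```

```text
-24.3: T9.8 R-4.7 Z2.0 | 38.0167
fit [ 5.39035693 -0.95775891  0.1896511 ] [0.08683285 1.28725813 0.01622383] load by angle 44.81388580319922 by torque 36.89068051875525
relaxed 38.52 pos [ 0.5088 -0.0231  0.3447] F [-0.93 -6.16  1.31] op 0.0216
out 39.21 pos [ 0.5093 -0.0222  0.4088] F [ 0.59  0.09 -1.87] op 0.0215
over stand 41.36 pos [0.4547 0.2893 0.2912] F [ 0.48  0.98 -0.9 ] op 0.0217
```

View pics/rr.png

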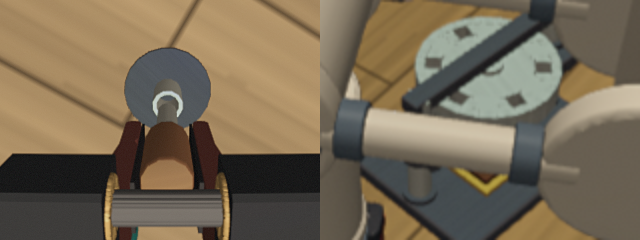

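Left: the bar's shaft is centred over the tube mouth at (167,103). Right: the collar is turned and free. The two load estimates are 37 N and 45 N, both in the window. Lowering the bar into the stand.

Run:
```python
from h import *
f0=r.sense()['contact_force'];ok=True
for z in np.arange(.285,.2434,-.005).tolist()+[.2435]:
    r.servo_line([*ST,z],[180,0,30],speed=.05);f=r.sense()['contact_force']-f0
    if abs(f[2])>8 or np.hypot(*f[:2])>15: print('STOP',z,f);ok=False;break
r.wait(.15);F('down')
if ok:
    r.let_go();r.wait(.2);F('open')
    r.servo_line([*ST,.40],[180,0,30],speed=.12)
    r.servo_line([.36,.36,.42],[180,0,30],speed=.2);r.wait(.3);F('away')
    s=snap('side','sf');t=snap('top','tf');w=snap('wrist','wf')
    v=np.vstack([np.hstack([cv2.resize(s['frame'][380:460,220:340],(360,240)),cv2.resize(s['frame'][190:310,260:420],(320,240))]),
      np.hstack([cv2.resize(t['frame'][275:335,140:230],(360,240)),cv2.resize(t['frame'][195:315,265:425],(320,240))])])
    cv2.imwrite('pics/fin.png',v[:,:,::-1])
    print('exp handle top in top cam',proj(t,[*ST,.101]),'side',proj(s,[*ST,.101]))
```

```text
down 44.16 pos [0.4545 0.2892 0.2436] F [-0.03  0.8  -0.9 ] op 0.0211
open 45.47 pos [0.4545 0.2892 0.2435] F [ 0.35  0.43 -0.18] op 0.0877
away 47.98 pos [0.3606 0.3595 0.4197] F [-1.15 -0.32  0.63] op 0.0876
exp handle top in top cam [158.38856659 303.74921117] side [262.62835723 405.97542769]
```

View pics/fin.png

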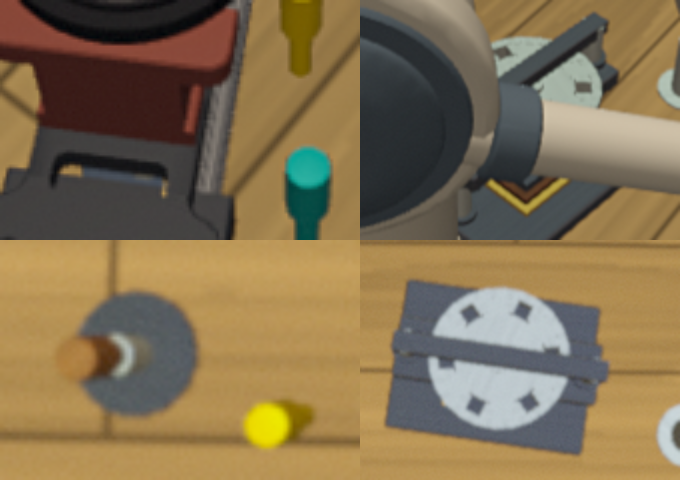

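Bottom left: the bar stands upright in the tube, handle top at about (159,304) against (158,304) expected. Bottom right: the collar's front socket is about where I left it, so no creep back. Handing in.

```bash
python3 -c "
from h import *
r.hand_in();F()"
```

```text
the job is handed in; nothing more can be done
the job is handed in; nothing more can be done
```

The press is loaded on the slide at about 40 N by estimate, and the bar is back in its stand. I handed the job in at about 48 s of the 64 s allowed.

- **Turning:** I took the brown-handled bar from the stand and turned the collar clockwise in two sweeps using two sockets, about 2.9 rad in all. The turning resistance stayed near 5.6 N while running free and reached 9.8 N at the end. It stayed far below the 80 N limit.
- **Load:** The last fit gave about 37 N from the rise in turning force and about 45 N from the angle turned since contact. The two disagree a little, because the fitted slope came out lower than the nominal one. Both lie within 20 to 60 N. I did not measure the load or see the plate touch the slide; it is inferred from force and angle only.
- **Final pictures:** The top view shows the bar upright in the tube, with its handle top within 1 pixel of the expected position. The collar had not visibly crept back, and the gripper was clear. The arm hid the stand in the side view, so only the top view confirms the bar's position.
- **Not checked:** I did not measure the positions of the slide, sleeve, knob and clip at the end. I saw no contact with any of them.

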